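Lever up the herb trough and slip the packer underneath

ROBOT

A 7-joint arm with a two-finger parallel gripper is mounted at the origin on the work surface. World frame = base frame: x ahead of the robot, y to its left, z up, the work surface at z = 0. Lengths are in m, angles in rad, forces in N, time in s.
With the tool pointing down it reaches from about 0.425 to 0.95 m from the base axis. Payload 4.7 kg.
Tool frame: the origin (TCP) lies midway between the tips of the shut fingers; the grasp point (between the pads) lies 19 mm behind it (manip.pinch_z is the distance from the TCP to the grasp point, in m); z points along the fingers, y is the line along which they close (so a half turn about z gives the same grasp; the last joint's range is limited). The gripper opens to 85 mm and grips with 20 to 120 N. Pads are 22 mm wide; open, the fingers measure 114 mm over their backs; the gripper's body (76 mm by 85 mm) begins 54 mm behind the grasp point. The pads swing forward as they close: fully open they stand 13 mm farther back than shut.
Start: joints at [1.313, 0.469, -0.049, 1.532, 0.024, 1.141, -0.082], TCP at [0.153, -0.657, 0.231] pointing down, gripper open.
Joint ranges: [-2.59, 2.59], [-0.33, 1.99], [-1.39, 1.29], [0.1, 2.45], [-1.04, 4.18], [0.21, 1.99], [-2.66, 2.66]. Speed limits (rad/s): [2.57, 2.57, 3.14, 3.14, 3.14, 3.14, 3.14].

INTERFACE

Orientations are given as a rotation vector (axis times angle).
In Python, from bench import sensors, vision, manip, finder gives the robot as it stands.
- The arm moves only by the shell command python3 -m inch 'ROWS'. ROWS is JSON, a list that holds one entry, the list of rows, each a list of 7 numbers: the shift along the tool's x, y, z in cm, then the turn, a rotation vector about the tool's x, y, z in degrees, then the opening, from -1 (shut) to 1 (fully open). In form: [[[x, y, z, wx, wy, wz, claw], ...]]. A call has 1 to 8 rows; each row is the pose to reach, as a shift and turn from the pose commanded when the call began, along the tool's axes at that moment; what a row does not reach only later rows make up. A row lasts 1/8 s, in which the tool goes at most 62.5 mm and 10.7 degrees, less where a joint would pass 70% of its speed; a pose out of reach is approached as far as the arm can. A call with a gripper value outside its range is refused whole. The fingers move at their own pace and stop on an object; the grip force is fixed at half the most. Time passes only in rows, so rows that repeat a pose let the fingers close. It gives the time, the measured TCP pose, the force, the opening and the grip force at its end, in the units of the state.
- sensors.state(): the state, without advancing time (a new reading comes with each control period).
- vision.camera(name): name is "scene" or "top" or "wrist"; returns the picture (420x560x3 uint8, blue, green, red); there is no depth.
- vision.get_calibration(name): a dict with "vertical_fov" (degrees; the focal length in pixels is half the picture's height over the tangent of half this angle, whatever the lens; pixels are square), "cx", "cy" (the principal point, pixels), "D" ([k1, k2, p1, p2, k3] as OpenCV has them; the pictures are not rectified), "extrinsics" (4x4, takes a point from camera to world coordinates); the wrist camera has in their place "tool_from_camera" (4x4, takes a point from camera to tool coordinates, whose origin is the TCP and whose axes are the flange's). Camera axes: x right, y up, looking along -z (the intrinsics and any distortion apply to the point x, -y, -z); pixel columns grow to the right and rows downward; lengths in m; the calibration is good to about 2 mm. A picture is of the moment at which its call begins: read the wrist's pose just before it. get_calibration takes no time and is no camera call.
- manip.close_job(): hands the job in; it is judged then, once.
Trained networks look in the newest picture that a camera, given by its name, has taken for a name from the list of things; names that differ only in an ending like _2 or _b are one class to them, and where a whole thing is asked for, a point or a joint stands for the part that bears it (a point fixed in the world has none). Each returns a list of dicts, best first, with "score" (0 to 1); they miss things now and then, are a little off and sometimes report something else, mostly with a low value. They report only what shows in the picture. A call takes as long as a camera call. They do not tell look-alikes from the thing itself.
- finder.silhouettes(camera, name): "pixels" (420x560 bool, what is visible of it).
- finder.pinpoint(camera, name): "centre" ([x, y, z] in m, in world coordinates, good to about 4 mm: a listed point, or the origin of a listed thing).
The state is a dict: "time": time; "joint_positions": joint angles; "qd": joint speeds; "joint_torque": joint torques, N m; "position": TCP position; "tool_rot": TCP orientation; "ft_force": force on the tool from outside, world axes, zero at the start; "ft_torque": the same for the moment, N m; "gripper_width": finger opening in m; "grip_force": force on a finger pad.
Only numpy, scipy, OpenCV 4.12 (cv2) and the standard library are available. Lean on these libraries where they do the work, as an engineer would, in place of code of your own. Each camera call takes 0.05 s, during which the arm holds its last target. There are 200 camera calls.

TASK

Prop the herb trough front-up on the packer so that it drains: lever its front up with the pry bar, swing the bar's pressed-down end under the wooden planter box and let go, so the box keeps it down. Slide the packer into its lane beside the bar, square under the front, until it butts firmly, not rammed, against the hidden boss. Then swing the bar out from under the box and ease it up so the trough comes down gently on the packer, and leave the bar slack over its block, the hand never lifting the trough, all else left alone.

Things in the scene. Friction and masses are not known exactly. Their poses are not given: they have to be found in the camera images.
- trough (a joint): tilt (rad) of the concrete herb trough, 0 on its feet, growing as its front rises; it tips about its back feet, which stand in rubber cups and do not slide. 320 mm long, 160 deep, 125 high (plants 180), about 5 kg: its front edge needs 19 to 28 N. Safe to 0.20. About 0.12 with the bar caught under the planter box, about 0.07 when down on the packer
- trough_front (a point): middle of the lower edge of the trough's front face, 20 mm above the table when flat (the free gap under it, between its feet). x along the front towards the end where the packer goes (the bar is on the -x side), y straight out of the front face towards the planter box, z up
- trough_lane (a point): on the same edge 55 mm to +x: middle of the packer's lane; same axes. Behind it, out of sight, a boss 110 mm wide centred on the lane hangs 14 mm below the underside; its front is 23 to 57 mm behind the front face, different every time, to be found by feel. The packer is home when it butts there with a push of some 5 to 10 N
- block_ridge (a point): top of the round wooden ridge (radius 10 mm, along x) of the fulcrum block, 32 mm high, 52 mm out from the trough's front face, 45 mm to -x of its middle. Block 46 x 46 mm, stuck to the table. Axes as trough_front
- bar_grip (a point): where to hold the pry bar: mid-thickness, 130 mm from the ridge along the handle. Straight bar, 0.45 kg; rubber handle (last 180 mm) 24 wide, 12 thick. Starts with its toe 25 mm under the trough and its handle rising towards +y at 0.34 rad. Its orientation reads level (y along, x across, z up) in that start attitude. Some 45 mm down, 10 to 20 N, brings it level
- bar_end (a point): middle of the top face at the free end of the bar's handle, 250 mm from the ridge, 120 mm beyond bar_grip; orientation as bar_grip
- bar_toe (a point): middle of the top face at the tip of the bar's thin toe (22 wide, 5 thick), 77 mm from the ridge; orientation as bar_grip
- planter_corner (a point): lower corner nearest the bar of the fixed wooden planter box, 46 mm high (free height under it; legs 67 mm in). From here the box reaches 300 mm to -x, 170 to +y, 90 up; axes as trough_front. The bar's last 25 to 40 mm stand beside its end face, about 14 mm clear. With bar_end pressed to about 40 mm high it passes under; swing its end some 40 mm to -x
- packer_center (a point): centre of the packer, a pale wooden strip 150 mm long (its y), 36 wide (x), 28 high, 0.10 kg, lying flat between trough and planter box. Held near its outer (+y) end the hand stays clear of the trough
- packer_tip (a point): middle of the packer's end face that goes in first (its -y end), 75 mm from its centre; same axes
- jar: empty glass jar, 72 mm across, 85 high, leave alone; origin under its middle
- trimmer: steel edge trimmer, 130 mm long, on the table, leave alone; origin under its middle
- claypot: small clay pot, 94 mm across, 75 high, leave alone; origin under its middle
There are look-alikes about, which are no part of the job. There is more than one size of the part that bears block_ridge; the job needs the smallest.

How it is judged:
On the way, in this order (a step that is already met when the one before it is completed fails the run):
1. the trough's front is levered up and the bar's end is caught under the planter box, the bar let go (value of joint trough above 0.095 rad and x of bar_end in the frame of planter_corner below -0.008 m and y of bar_end in the frame of planter_corner above 0.012 m and z of bar_end in the frame of planter_corner below 0.004 m and contact force between bar and planter above 2 N and contact force between the fingers and bar below 0.3 N), for 0.3 s.
2. with the trough still held up, the packer is pushed against the hidden boss with at least 3 N (value of joint trough above 0.095 rad and contact force between packer and trough above 3 N and y of packer_tip in the frame of trough_lane between -0.066 and -0.016 m), for 0.06 s.
At the end, for the whole second after the job is handed in: trough resting front-up on the packer (tilt 0.055 to 0.095, packer bears over 5 N); packer tip 16 to 66 mm behind the front face, within 30 mm of its lane, square within 12 degrees; bar slack across its block, its end out from under the box and not touching it; all at rest (value of joint trough between 0.055 and 0.095 rad and contact force between packer and trough above 5 N and y of packer_tip in the frame of trough_lane between -0.066 and -0.016 m and x of packer_tip in the frame of trough_lane between -0.03 and 0.03 m and angle between the y axis of packer_tip and the y axis of trough_lane, either way round below 0.22 rad and contact force between bar and planter below 0.5 N and x of bar_end in the frame of planter_corner above 0.008 m and horizontal distance between bar_toe and block_ridge below 0.12 m and horizontal distance between bar_end and block_ridge below 0.3 m and linear speed of each of bar, packer below 0.02 m/s).
It fails at once if the packer is rammed: more than 14 N between packer and trough while the trough is held up by the bar (contact force between packer and trough above 14 N and value of joint trough above 0.095 rad).
It fails at once if the trough is dropped: it comes down faster than 0.8 rad/s (velocity of joint trough below -0.8 rad/s).
It fails at once if the trough is tipped beyond 0.20 rad, so its pots slide (value of joint trough above 0.2 rad).
It fails at once if the trough is pushed or lifted by the hand instead of the bar (more than 5 N) (contact force between the fingers and trough above 5 N).
It fails at once if a bystander is moved more than 30 mm (distance of any of jar, trimmer, claypot from where it was at the start of the episode above 0.03 m).
It also fails if it takes over 56 s, if anything falls off the work surface, if the arm or the gripper's body presses on something with over 40 N, if the wrist force passes 120 N, or if a joint passes its speed limit or range.

## Working session

There is one attempt and no reset: what is moved stays moved. The work goes in short steps, Python scripts to look and compute and a shell command to move; the robot and the scene stay as the last step left them, time stands still between calls to the robot, and variables do not carry over. Pictures are saved under pics/ and viewed, at most 10 in all, crops included, and the job is handed in when it is done.

```bash
ls; mkdir -p pics; python3 - <<'E'
from bench import sensors, vision, manip, finder
import cv2,numpy as np
s=sensors.state();print(s, manip.pinch_z)
for c in ["scene","top"]:
    im=vision.camera(c);cv2.imwrite(f"pics/{c}0.png",im)
    K=vision.get_calibration(c);print(c,K)
    for n in ["trough_front","trough_lane","block_ridge","bar_grip","bar_end","bar_toe","planter_corner","packer_center","packer_tip","jar","trimmer","claypot"]:
        print(n,[(np.round(d["centre"],3).tolist(),round(d["score"],2)) for d in finder.pinpoint(c,n)][:4])
E
```

```text
pics
{'time': 0.0, 'joint_positions': array([ 1.31310286,  0.46945602, -0.04860983,  1.53369777,  0.02410507,
        1.14099951, -0.08228328]), 'qd': array([ 0.00088403, -0.00103469, -0.00027312, -0.00125944, -0.00049308,
       -0.00053943,  0.00131396]), 'joint_torque': array([ 5.35946140e-05, -5.10300136e+01, -4.68764012e-02, -2.37708575e+01,
        1.05915545e-02,  7.58413895e-03, -5.86397704e-06]), 'position': array([ 0.15297604, -0.65683351,  0.23025001]), 'tool_rot': array([-3.11910747e+00, -3.58481264e-01,  4.63936710e-04]), 'ft_force': array([-0.85958614, -0.31087302, -0.35855224]), 'ft_torque': array([-0.01018447, -0.01479765,  0.0218229 ]), 'grip_force': 0.0, 'gripper_width': 0.08535471250314275} 0.0187
scene {'vertical_fov': 50.13211188926025, 'cx': 278.35667887674026, 'cy': 218.06503287502395, 'D': array([-0.00032266,  0.        ,  0.        ,  0.        ,  0.        ]), 'extrinsics': array([[-0.6767975 , -0.59710487,  0.43059369,  1.0277027 ],
       [ 0.73614955, -0.54465566,  0.40178858,  0.46007569],
       [-0.00538463,  0.58891085,  0.80818006,  1.06589157],
    
[... 999 characters left out ...]
,
       [ 0.        ,  0.        ,  0.        ,  1.        ]])}
trough_front [([0.574, -0.114, 0.02], 0.76)]
trough_lane [([0.628, -0.114, 0.02], 0.78)]
block_ridge [([0.577, -0.395, 0.042], 0.77), ([0.524, -0.066, 0.033], 0.67)]
bar_grip [([0.527, 0.052, 0.075], 0.61)]
bar_end [([0.532, 0.168, 0.124], 0.61)]
bar_toe [([0.533, -0.14, 0.015], 0.71)]
planter_corner [([0.494, 0.138, 0.044], 0.83), ([0.527, -0.063, 0.032], 0.55)]
packer_center [([0.639, -0.002, 0.021], 0.96)]
packer_tip [([0.627, -0.073, 0.013], 0.92)]
jar [([0.7, 0.211, -0.002], 0.77)]
trimmer [([0.385, -0.045, 0.003], 0.77)]
claypot [([0.594, 0.334, -0.002], 0.89), ([0.698, 0.211, -0.002], 0.51), ([0.529, 0.167, 0.12], 0.37)]
```

View pics/scene0.png

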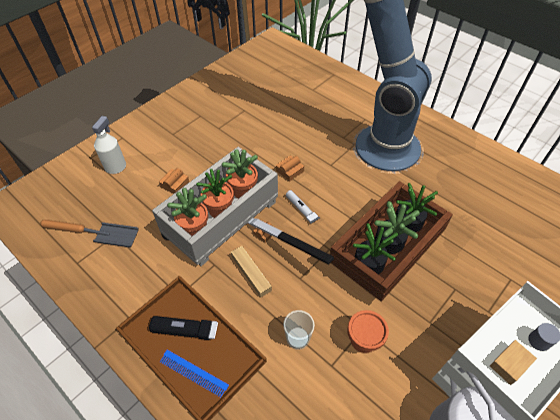

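View pics/top0.png

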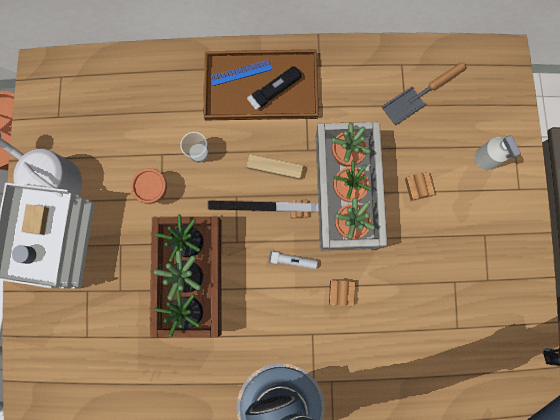

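Candidates for the block that bears block_ridge are the blocks at top px (300,209), (420,186) and (343,293). The one at (300,209) sits under the bar, and its position (0.525,-0.062) matches trough_front + (-45,+52) mm. I'll confirm it in an enlarged crop and write a helper.

```bash
cat > h.py <<'E'
import numpy as np
from scipy.spatial.transform import Rotation as Ro
from bench import sensors, vision, manip, finder
B=np.array([[0,1,0],[1,0,0],[0,0,-1]],float).T  # columns: tool x=+y, y=+x, z=-z
def R(yaw=0,tilt=0):  # yaw about world z (deg); tilt (rad): bar rising to +y
    return Ro.from_euler('z',yaw,degrees=True)*Ro.from_rotvec([tilt,0,0])*Ro.from_matrix(B)
def rel(p,Rt,s=None):
    s=s or sensors.state(); R0=Ro.from_rotvec(s["tool_rot"])
    return np.round(np.r_[R0.inv().apply(np.array(p)-s["position"])*100,(R0.inv()*Rt).as_rotvec(degrees=True)],2).tolist()
def st():
    s=sensors.state();print("t",round(s["time"],2),"p",np.round(s["position"],4),"F",np.round(s["ft_force"],1),"w",round(s["gripper_width"],4));return s
E
python3 - <<'E'
from h import *
import cv2
im=cv2.imread("pics/top0.png");cv2.imwrite("pics/crop.png",cv2.resize(im[140:320,190:450],None,fx=3,fy=3,interpolation=cv2.INTER_CUBIC))
st();print(rel([.53,.04,.32],R()))
E
```

```text
t 1.3 p [ 0.1531 -0.6574  0.2313] F [ 0.9 -0.4  1.1] w 0.0853
[52.52, -59.37, -8.87, 0.0, -0.0, -76.89]
```

View pics/crop.png

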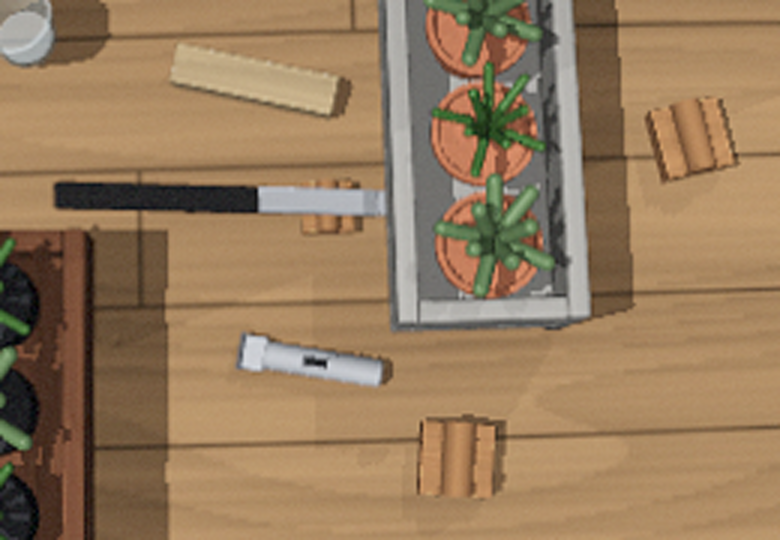

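The crop shows the bar lying over the smallest block at (330,205), with the packer at (258,80). The other two blocks, at (692,138) and (458,457), are larger and bear no bar. Moving to hover over the grip.

```bash
python3 -m inch '[[[0,0,-6,0,0,0,1],[52.5,-59.4,-8.9,0,0,-76.9,1],[52.5,-59.4,-8.9,0,0,-76.9,1],[52.5,-59.4,-8.9,0,0,-76.9,1],[52.5,-59.4,-8.9,0,0,-76.9,1],[52.5,-59.4,-8.9,0,0,-76.9,1],[52.5,-59.4,-8.9,0,0,-76.9,1],[52.5,-59.4,-8.9,0,0,-76.9,1]]]'; python3 - <<'E'
from h import *
st();print(rel([.53,.04,.32],R()))
E
```

```text
time: 2.3
position: [0.3616, -0.2708, 0.3078]
tool_rot: [2.246, 2.194, -0.0]
ft_force: [2.0, 0.4, -0.1]
gripper_width: 0.0853
grip_force: 0.0
t 2.3 p [ 0.3616 -0.2708  0.3078] F [ 2.   0.4 -0.1] w 0.0853
[31.47, 16.11, -1.24, 0.05, 0.07, -1.35]
```

```bash
python3 -m inch '[[[31.5,16.1,-1.2,0,0,-1.3,1],[31.5,16.1,-1.2,0,0,-1.3,1],[31.5,16.1,-1.2,0,0,-1.3,1],[31.5,16.1,-1.2,0,0,-1.3,1],[31.5,16.1,-1.2,0,0,-1.3,1],[31.5,16.1,-1.2,0,0,-1.3,1],[31.5,16.1,-1.2,0,0,-1.3,1],[31.5,16.1,-1.2,0,0,-1.3,1]]]'; python3 - <<'E'
from h import *
import cv2
st();im=vision.camera("wrist");cv2.imwrite("pics/w1.png",im);print(vision.get_calibration("wrist"))
for n in ["trough_front","trough_lane","block_ridge","bar_grip","bar_end","bar_toe","planter_corner","packer_center","packer_tip"]:
        print(n,[(np.round(d["centre"],4).tolist(),round(d["score"],2)) for d in finder.pinpoint("wrist",n)][:3])
E
```

```text
time: 3.3
position: [0.5308, 0.0365, 0.3191]
tool_rot: [2.23, 2.213, -0.002]
ft_force: [-0.0, -0.3, -0.3]
gripper_width: 0.0852
grip_force: 0.0
t 3.3 p [0.5308 0.0365 0.3191] F [-0.  -0.3 -0.3] w 0.0852
{'vertical_fov': 58.47949338818469, 'cx': 278.75864408932074, 'cy': 211.76422767634264, 'D': array([-0.00561514,  0.        ,  0.        ,  0.        ,  0.        ]), 'tool_from_camera': array([[-9.90937463e-04,  9.61134128e-01,  2.76080073e-01,
         6.98500343e-02],
       [ 9.99999503e-01,  9.22426959e-04,  3.78009678e-04,
        -1.38204501e-03],
       [ 1.08654300e-04,  2.76080311e-01, -9.61134564e-01,
        -1.41813382e-01],
       [ 0.00000000e+00,  0.00000000e+00,  0.00000000e+00,
         1.00000000e+00]])}
trough_front [([0.5718, -0.1136, 0.0217], 0.91), ([0.5282, 0.1654, 0.1192], 0.72)]
trough_lane [([0.4991, 0.1451, 0.0459], 0.48)]
block_ridge [([0.3002, -0.1679, 0.0471], 0.85), ([0.5247, -0.059, 0.0316], 0.6)]
bar_grip [([0.5265, 0.0564, 0.0777], 0.82)]
bar_end [([0.5303, 0.166, 0.1219], 0.63)]
bar_toe []
planter_corner [([0.4993, 0.1453, 0.0477], 0.96)]
packer_center [([0.6473, -0.0034, 0.0132], 0.57)]
packer_tip [([0.6268, -0.0721, 0.0109], 0.67), ([0.6445, -0.0005, 0.0142], 0.35)]
```

View pics/w1.png

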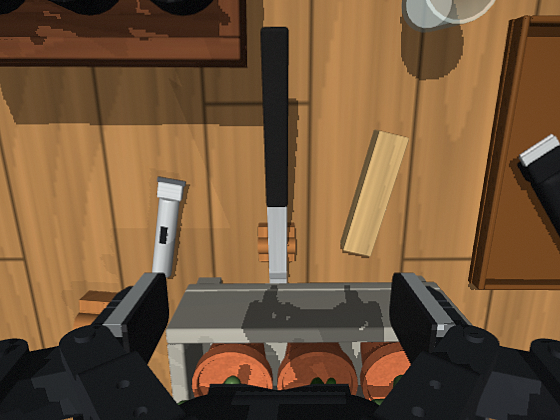

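The wrist picture shows the bar running from toe (278,280) to end (274,30) along column ~276, over its block at (277,243). The planter corner is at (246,66) and the packer runs (358,250) to (393,135). The three views agree. Next is the grasp.

```bash
python3 - <<'E'
from h import *
s=st();r=R(0,.34);z=r.apply([0,0,1]);g=np.array([.528,.055,.0785])
for d in (-.07,.015): print(rel(g+d*z,r,s))
E
```

```text
t 3.8 p [0.531  0.0371 0.3194] F [-0.6  0.3  0.6] w 0.0853
[-0.54, -0.3, 17.49, 0.08, 19.49, -0.42]
[2.29, -0.32, 25.5, 0.08, 19.49, -0.42]
```

```bash
python3 -m inch '[[[-0.5,-0.3,17.5,0,19.5,-0.4,1],[-0.5,-0.3,17.5,0,19.5,-0.4,1],[-0.5,-0.3,17.5,0,19.5,-0.4,1],[2.3,-0.3,25.5,0,19.5,-0.4,1],[2.3,-0.3,25.5,0,19.5,-0.4,1],[2.3,-0.3,25.5,0,19.5,-0.4,-1],[2.3,-0.3,25.5,0,19.5,-0.4,-1],[2.3,-0.3,25.5,0,19.5,-0.4,-1]]]'; python3 -m inch '[[[0,0,0,0,0,0,-1],[0,0,0,0,0,0,-1]]]'
python3 - <<'E'
from h import *
s=st();print(rel([.528,.06,.0643],R(0,.34),s))
def P(a,d=.015):
    n=np.array([0,-np.sin(a),np.cos(a)]);t=np.array([0,np.cos(a),np.sin(a)])
    return np.array([.528,-.061,.022])+.016*n+.13*t-d*n
for a in (.34,.25,.17,.08,0,-.03): print(a,P(a),(P(a)-P(.34)),rel(s["position"]+P(a)-P(.34),R(0,a),s))
E
```

```text
time: 4.8
position: [0.5294, 0.0598, 0.0656]
tool_rot: [-2.039, -2.039, -0.354]
ft_force: [-0.5, 0.6, -0.2]
gripper_width: 0.0324
grip_force: 0.0
time: 5.05
position: [0.5291, 0.06, 0.0652]
tool_rot: [-2.039, -2.038, -0.353]
ft_force: [0.1, -1.6, 4.4]
gripper_width: 0.0225
grip_force: 62.1
t 5.05 p [0.5291 0.06   0.0652] F [ 0.1 -1.6  4.4] w 0.0225
[-0.03, -0.11, 0.08, 0.19, 0.01, -0.01]
0.34 [0.528      0.06122462 0.06629608] [0. 0. 0.] [0.0, -0.0, 0.0, 0.19, 0.01, -0.01]
0.25 [0.528      0.06471121 0.05513143] [ 0.          0.00348659 -0.01116465] [-0.04, -0.0, 1.17, 0.19, -5.15, -0.02]
0.17 [0.528      0.06695684 0.04497929] [ 0.          0.00573222 -0.02131679] [-0.17, -0.01, 2.2, 0.19, -9.73, -0.02]
0.08 [0.528      0.06850431 0.03338571] [ 0.          0.00727969 -0.03291036] [-0.41, -0.01, 3.35, 0.19, -14.89, -0.03]
0 [0.528 0.069 0.023] [ 0.          0.00777538 -0.04329608] [-0.71, -0.01, 4.34, 0.19, -19.47, -0.04]
-0.03 [0.528      0.0689715  0.01910014] [ 0.          0.00774688 -0.04719594] [-0.84, -0.02, 4.71, 0.19, -21.19, -0.04]
```

```bash
python3 -m inch '[[[0,0,0.6,0,-2.6,0,-1],[0,0,1.2,0,-5.2,0,-1],[-0.1,0,1.7,0,-7.5,0,-1],[-0.2,0,2.2,0,-9.8,0,-1],[-0.3,0,2.8,0,-12.4,0,-1],[-0.4,0,3.4,0,-15,0,-1],[-0.4,0,3.4,0,-15,0,-1]]]'
python3 - <<'E'
from h import *
s=st()
vision.camera("scene")
for n in ["bar_end","trough_front"]: print(n,[(np.round(d["centre"],4).tolist(),round(d["score"],2)) for d in finder.pinpoint("scene",n)][:3])
print(Ro.from_rotvec(s["tool_rot"]).as_matrix().round(3))
E
```

```text
time: 5.92
position: [0.5288, 0.0653, 0.0317]
tool_rot: [-2.185, -2.185, -0.082]
ft_force: [-1.9, -7.1, 11.0]
gripper_width: 0.0224
grip_force: 63.0
t 5.92 p [0.5288 0.0653 0.0317] F [-1.9 -7.1 11. ] w 0.0224
bar_end [([0.5311, 0.183, 0.0587], 0.78)]
trough_front [([0.57, -0.121, 0.0374], 0.65), ([0.5283, -0.0612, 0.0285], 0.64), ([0.5287, 0.1812, 0.0559], 0.47)]
[[ 0.     1.     0.002]
 [ 0.997 -0.     0.073]
 [ 0.073  0.002 -0.997]]
```

```bash
python3 -m inch '[[[-0.1,0,0.6,0,-2.7,0,-1],[-0.1,0,1.2,0,-5.4,0,-1],[-0.1,0,1.2,0,-5.4,0,-1]]]'
python3 - <<'E'
from h import *
s=st()
for c in ["scene","top"]:
  vision.camera(c)
  for n in ["bar_end","trough_front","planter_corner"]: print(n,[(np.round(d["centre"],4).tolist(),round(d["score"],2)) for d in finder.pinpoint(c,n)][:3])
print(Ro.from_rotvec(s["tool_rot"]).as_matrix().round(3))
for f in (.5,1,1.1):
  a=-.18*f; piv=np.array([.528,-.061,0]); q=Ro.from_rotvec([0,0,-a*1.0])
  # clockwise-from-above swing moves +y end to +x; want -x => ccw (+)
  q=Ro.from_rotvec([0,0,.18*f]); p=piv+q.apply(s["position"]-piv); p[2]=s["position"][2]
  print(f,rel(p,q*Ro.from_rotvec(s["tool_rot"]),s))
E
```

```text
time: 6.45
position: [0.5289, 0.0662, 0.0199]
tool_rot: [2.211, 2.21, -0.02]
ft_force: [-1.5, -4.4, 10.1]
gripper_width: 0.0226
grip_force: 63.0
t 6.45 p [0.5289 0.0662 0.0199] F [-1.5 -4.4 10.1] w 0.0226
bar_end [([0.5319, 0.1864, 0.0351], 0.69)]
trough_front [([0.5751, -0.1228, 0.042], 0.69)]
planter_corner [([0.4998, 0.1424, 0.0455], 0.98), ([0.529, -0.0588, 0.0276], 0.44)]
bar_end [([0.5321, 0.1824, 0.0369], 0.7)]
trough_front [([0.5705, -0.1184, 0.0401], 0.86)]
planter_corner [([0.4949, 0.1399, 0.046], 0.94), ([0.6414, -0.001, 0.0198], 0.71)]
[[ 0.     1.     0.002]
 [ 1.    -0.    -0.02 ]
 [-0.02   0.002 -1.   ]]
0.5 [-0.04, -1.14, -0.0, -0.1, 0.01, -5.16]
1 [-0.19, -2.28, -0.0, -0.2, 0.02, -10.31]
1.1 [-0.23, -2.5, -0.0, -0.23, 0.02, -11.34]
```

```bash
python3 -m inch '[[[0,-0.6,0,0,0,-2.7,-1],[0,-1.2,0,0,0,-5.5,-1],[-0.1,-1.8,0,0,0,-8.2,-1],[-0.2,-2.4,0,0,0,-10.9,-1],[-0.2,-2.4,0,0,0,-10.9,-1]]]'
python3 - <<'E'
from h import *
s=st()
for c in ["scene","top"]:
  vision.camera(c)
  for n in ["bar_end","bar_grip","block_ridge"]: print(n,[(np.round(d["centre"],4).tolist(),round(d["score"],2)) for d in finder.pinpoint(c,n)][:3])
E
```

```text
time: 7.48
position: [0.5036, 0.065, 0.0197]
tool_rot: [1.998, 2.41, -0.02]
ft_force: [-3.3, -1.0, 9.0]
gripper_width: 0.0228
grip_force: 63.1
t 7.47 p [0.5036 0.065  0.0197] F [-3.3 -1.   9. ] w 0.0228
bar_end [([0.4844, 0.1819, 0.0323], 0.73), ([0.6244, -0.0742, 0.0126], 0.21)]
bar_grip [([0.5043, 0.0621, 0.0274], 0.72)]
block_ridge [([0.2951, -0.1708, 0.0405], 0.64), ([0.5305, -0.0573, 0.0284], 0.63), ([0.5794, -0.3977, 0.0455], 0.59)]
bar_end []
bar_grip []
block_ridge [([0.5772, -0.3952, 0.0431], 0.96), ([0.5275, -0.0667, 0.0345], 0.71)]
```

Ease up to the box, then let go.

```bash
python3 -m inch '[[[0,0,-0.2,0,0.9,0,-1],[0,0,-0.4,0,1.8,0,-1],[0,0,-0.5,0,2.3,0,-1],[0,0,-0.5,0,2.3,0,-1],[0,0,-0.5,0,2.3,0,1],[0,0,-0.5,0,2.3,0,1],[0,0,-0.5,0,2.3,0,1],[0,0,-0.5,0,2.3,0,1]]]'
python3 - <<'E'
from h import *
s=st()
vision.camera("scene")
for n in ["bar_end","trough_front","trough_lane","packer_center","packer_tip"]: print(n,[(np.round(d["centre"],4).tolist(),round(d["score"],2)) for d in finder.pinpoint("scene",n)][:3])
E
```

```text
time: 8.88
position: [0.5043, 0.0661, 0.0238]
tool_rot: [-1.987, -2.407, -0.022]
ft_force: [-0.3, 0.4, -0.9]
gripper_width: 0.0856
grip_force: 0.0
t 8.88 p [0.5043 0.0661 0.0238] F [-0.3  0.4 -0.9] w 0.0856
bar_end [([0.4821, 0.1834, 0.0476], 0.9)]
trough_front [([0.5724, -0.1203, 0.0399], 0.77)]
trough_lane [([0.6267, -0.1192, 0.0381], 0.74)]
packer_center [([0.6469, 0.0055, 0.0152], 0.92)]
packer_tip [([0.6249, -0.0742, 0.0098], 0.61)]
```

```bash
python3 - <<'E'
from h import *
s=st();print(rel([.66,.05,.22],R(-14),s))
E
```

```text
t 9.18 p [0.5043 0.0661 0.0239] F [-0.2 -0.3  0.1] w 0.0855
[-4.04, 14.95, -19.75, -0.41, -1.35, 24.9]
```

```bash
python3 -m inch '[[[0,0,-6,0,0,0,1],[0,0,-12,0,0,0,1],[-4,15,-19.8,-0.4,-1.4,24.9,1],[-4,15,-19.8,-0.4,-1.4,24.9,1],[-4,15,-19.8,-0.4,-1.4,24.9,1],[-4,15,-19.8,-0.4,-1.4,24.9,1],[-4,15,-19.8,-0.4,-1.4,24.9,1]]]'
cat >> h.py <<'E'
import cv2
def outline(name,z,cam="wrist",fn=None):
    s=sensors.state(); im=vision.camera(cam); K=vision.get_calibration(cam)
    if fn: cv2.imwrite(fn,im)
    f=210/np.tan(np.radians(K["vertical_fov"]/2)); A=np.array([[f,0,K["cx"]],[0,f,K["cy"]],[0,0,1]])
    if cam=="wrist":
        T=np.eye(4);T[:3,:3]=Ro.from_rotvec(s["tool_rot"]).as_matrix();T[:3,3]=s["position"];T=T@K["tool_from_camera"]
    else: T=K["extrinsics"]
    out=[]
    for d in finder.silhouettes(cam,name)[:2]:
        c=max(cv2.findContours(d["pixels"].astype(np.uint8),cv2.RETR_EXTERNAL,cv2.CHAIN_APPROX_NONE)[0],key=cv2.contourArea)
        u=cv2.undistortPoints(c.astype(np.float64),A,K["D"]).reshape(-1,2)
        r=np.c_[u[:,0],-u[:,1],-np.ones(len(u))]@T[:3,:3].T
        w=T[:3,3]+r*((z-T[2,3])/r[:,2])[:,None]
        b=cv2.minAreaRect((w[:,:2]*1000).astype(np.float32)); out.append((d["score"],b,cv2.boxPoints(b).round(1)))
    return out
E
python3 - <<'E'
from h import *
st()
for o in outline("packer_center",.028,fn="pics/w2.png"): print(o)
for n in ["packer_center","packer_tip","trough_lane","bar_grip","bar_end"]: print(n,[(np.round(d["centre"],4).tolist(),round(d["score"],2)) for d in finder.pinpoint("wrist",n)][:3])
E
```

```text
time: 10.05
position: [0.6591, 0.0507, 0.2195]
tool_rot: [-2.474, -1.935, 0.004]
ft_force: [-0.3, -0.7, -0.4]
gripper_width: 0.0851
grip_force: 0.0
t 10.05 p [0.6591 0.0507 0.2195] F [-0.3 -0.7 -0.4] w 0.0851
(0.81, ((643.4164428710938, 2.703369140625), (152.46705627441406, 37.520416259765625), 76.13742065429688), array([[606.9, -66.8],
       [643.4, -75.8],
       [679.9,  72.2],
       [643.5,  81.2]], dtype=float32))
packer_center [([0.6419, -0.0014, 0.0143], 0.73)]
packer_tip [([0.6274, -0.0671, 0.0155], 0.59)]
trough_lane [([0.6282, -0.1207, 0.0396], 0.55), ([0.4983, 0.1458, 0.0479], 0.52), ([0.5715, -0.1159, 0.0406], 0.19)]
bar_grip [([0.5015, 0.0613, 0.0365], 0.92)]
bar_end []
```

View pics/w2.png

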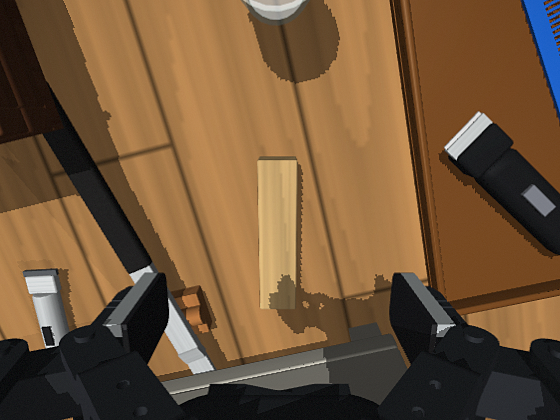

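The bar end has vanished under the box at (50,90). The packer shows as a clean strip at (278,235), 152 x 37 mm at yaw -13.9°. Grasp it near its outer end.

```bash
python3 - <<'E'
from h import *
s=st();print(rel([.6574,.0603,.006],R(-13.9),s))
E
```

```text
t 10.4 p [0.6598 0.0504 0.2205] F [ 0.  -0.4 -0.3] w 0.0855
[0.92, -0.46, 21.45, -0.02, 0.06, -0.09]
```

```bash
python3 -m inch '[[[0.9,-0.5,6,0,0,0,1],[0.9,-0.5,12,0,0,0,1],[0.9,-0.5,17,0,0,0,1],[0.9,-0.5,21.4,0,0,0,1],[0.9,-0.5,21.4,0,0,0,-1],[0.9,-0.5,21.4,0,0,0,-1],[0.9,-0.5,21.4,0,0,0,-1],[0.9,-0.5,21.4,0,0,0,-1]]]'
python3 - <<'E'
from h import *
s=st();u=Ro.from_rotvec(s["tool_rot"]).apply([1,0,0]);print(u)
# carry: grasp 0.060 behind centre, tip 0.135 ahead of TCP; rotate square, tip at y=-.095
print(rel([.627,.040,.0075],R(0),s))
E
```

```text
time: 11.4
position: [0.6598, 0.0607, 0.0095]
tool_rot: [2.473, 1.932, 0.006]
ft_force: [-0.7, 0.3, 6.5]
gripper_width: 0.0349
grip_force: 61.6
t 11.4 p [0.6598 0.0607 0.0095] F [-0.7  0.3  6.5] w 0.0349
[0.24202223 0.97026998 0.00118553]
[-2.8, -2.68, 0.19, 0.29, -0.03, -14.01]
```

```bash
python3 -m inch '[[[0,0,-0.4,0,0,0,-1],[-0.7,-0.7,-0.4,0,0,-4,-1],[-1.4,-1.4,-0.4,0,0,-8,-1],[-2.1,-2,-0.4,0,0,-12,-1],[-2.8,-2.7,-0.4,0.2,0,-14,-1],[-2.8,-2.7,-0.4,0.2,0,-14,-1]]]'
python3 - <<'E'
from h import *
s=st();print(Ro.from_rotvec(s["tool_rot"]).as_matrix().round(3))
for o in outline("packer_center",.029,cam="top"): print(o)
for c in ["top","scene"]:
  if c=="scene": vision.camera(c)
  for n in ["packer_center","packer_tip","trough_lane","trough_front"]: print(n,[(np.round(d["centre"],4).tolist(),round(d["score"],2)) for d in finder.pinpoint(c,n)][:2])
E
```

```text
time: 12.15
position: [0.6241, 0.0388, 0.0106]
tool_rot: [-2.221, -2.218, 0.006]
ft_force: [0.4, 0.0, -0.9]
gripper_width: 0.0349
grip_force: 60.7
t 12.15 p [0.6241 0.0388 0.0106] F [ 0.4  0.  -0.9] w 0.0349
[[ 0.001  1.    -0.004]
 [ 1.    -0.001 -0.001]
 [-0.001 -0.004 -1.   ]]
packer_center []
packer_tip [([0.623, -0.1012, 0.0115], 0.48)]
trough_lane [([0.6288, -0.1204, 0.0381], 0.87)]
trough_front [([0.5692, -0.1187, 0.0384], 0.87)]
packer_center []
packer_tip [([0.6231, -0.0988, 0.0119], 0.71)]
trough_lane []
trough_front [([0.5735, -0.1238, 0.0386], 0.59), ([0.6277, -0.1173, 0.0374], 0.34)]
```

```bash
python3 -m inch '[[[0,0.3,0,0,0,0,-1],[-0.7,0.3,0,0,0,0,-1],[-1.4,0.3,0,0,0,0,-1],[-2.1,0.3,0,0,0,0,-1],[-2.7,0.3,0,0,0,0,-1],[-3.2,0.3,0,0,0,0,-1],[-3.2,0.3,0,0,0,0,-1]]]'; python3 -m inch '[[[-0.1,0,0,0,0,0,-1],[-0.2,0,0,0,0,0,-1],[-0.3,0,0,0,0,0,-1],[-0.3,0,0,0,0,0,-1]]]'
```

```text
time: 13.58
position: [0.6277, 0.0069, 0.0106]
tool_rot: [-2.221, -2.219, 0.005]
ft_force: [-0.9, -0.5, -1.3]
gripper_width: 0.0345
grip_force: 60.7
time: 14.08
position: [0.6277, 0.0045, 0.0106]
tool_rot: [-2.22, -2.22, 0.004]
ft_force: [-0.2, -0.1, -1.0]
gripper_width: 0.0345
grip_force: 60.7
```

```bash
python3 -m inch '[[[-0.1,0,0,0,0,0,-1],[-0.2,0,0,0,0,0,-1],[-0.3,0,0,0,0,0,-1],[-0.3,0,0,0,0,0,-1]]]'
```

```text
time: 14.58
position: [0.6277, 0.0014, 0.0106]
tool_rot: [-2.22, -2.22, 0.004]
ft_force: [0.8, -0.5, -1.6]
gripper_width: 0.0345
grip_force: 60.7
```

```bash
for i in 1; do python3 -m inch '[[[-0.1,0,0,0,0,0,-1],[-0.2,0,0,0,0,0,-1],[-0.2,0,0,0,0,0,-1]]]' | grep -E 'posi|force'; done; python3 -m inch '[[[-0.1,0,0,0,0,0,-1],[-0.2,0,0,0,0,0,-1],[-0.2,0,0,0,0,0,-1]]]' | grep -E 'posi|ft_'
```

```text
position: [0.6277, -0.0006, 0.0106]
ft_force: [0.0, 0.9, -1.7]
grip_force: 60.7
position: [0.6277, -0.0026, 0.0106]
ft_force: [0.3, -0.5, -1.2]
```

```bash
python3 -m inch '[[[-0.1,0,0,0,0,0,-1],[-0.2,0,0,0,0,0,-1],[-0.2,0,0,0,0,0,-1]]]' | grep -E 'posi|ft_'
```

```text
position: [0.6277, -0.0046, 0.0106]
ft_force: [1.0, -0.5, -1.4]
```

```bash
python3 -m inch '[[[-0.1,0,0,0,0,0,-1],[-0.2,0,0,0,0,0,-1],[-0.2,0,0,0,0,0,-1]]]' | grep -E 'posi|ft_'
```

```text
position: [0.6277, -0.0066, 0.0106]
ft_force: [-0.2, -0.3, 0.2]
```

```bash
cat > ok.sh <<'E'
tee /dev/stderr 2> >(grep -E 'posi|ft_' >&2) | awk -F'[][,]' '/ft_force/{exit ($3>2.2)}'
E
cat > ok.py <<'E'
import sys,re
t=sys.stdin.read();print([l for l in t.splitlines() if 'posi' in l or 'ft_' in l])
f=float(re.search(r'ft_force: \[([^\]]*)',t)[1].split(',')[1]);sys.exit(abs(f)>2.2)
E
rm ok.sh
python3 -m inch '[[[-0.1,0,0,0,0,0,-1],[-0.15,0,0,0,0,0,-1],[-0.15,0,0,0,0,0,-1]]]' | python3 ok.py && python3 -m inch '[[[-0.1,0,0,0,0,0,-1],[-0.15,0,0,0,0,0,-1],[-0.15,0,0,0,0,0,-1]]]' | python3 ok.py && python3 -m inch '[[[-0.1,0,0,0,0,0,-1],[-0.15,0,0,0,0,0,-1],[-0.15,0,0,0,0,0,-1]]]' | python3 ok.py && python3 -m inch '[[[-0.1,0,0,0,0,0,-1],[-0.15,0,0,0,0,0,-1],[-0.15,0,0,0,0,0,-1]]]' | python3 ok.py
```

```text
['position: [0.6277, -0.008, 0.0106]', 'ft_force: [0.5, 0.0, -0.9]']
['position: [0.6277, -0.0095, 0.0106]', 'ft_force: [-0.2, 0.4, -1.0]']
['position: [0.6277, -0.011, 0.0106]', 'ft_force: [0.7, 1.5, -0.4]']
['position: [0.6277, -0.012, 0.0106]', 'ft_force: [-0.1, 1.1, -0.9]']
```

```bash
python3 -m inch '[[[-0.05,0,0,0,0,0,-1],[-0.1,0,0,0,0,0,-1],[-0.1,0,0,0,0,0,-1]]]' | python3 ok.py && python3 -m inch '[[[-0.05,0,0,0,0,0,-1],[-0.1,0,0,0,0,0,-1],[-0.1,0,0,0,0,0,-1]]]' | python3 ok.py
```

```text
['position: [0.6277, -0.0121, 0.0107]', 'ft_force: [-0.8, 5.6, 0.2]']
```

```bash
python3 -m inch '[[[-0.03,0,0,0,0,0,-1],[-0.03,0,0,0,0,0,-1],[-0.03,0,0,0,0,0,-1]]]' | python3 ok.py; python3 - <<'E'
from h import *
st()
for c in ["top","scene"]:
  vision.camera(c)
  for n in ["packer_tip","trough_lane","trough_front","bar_end"]: print(n,[(np.round(d["centre"],4).tolist(),round(d["score"],2)) for d in finder.pinpoint(c,n)][:2])
st()
E
```

```text
['position: [0.6277, -0.0121, 0.0107]', 'ft_force: [-0.1, 5.5, -0.1]']
t 18.32 p [ 0.6277 -0.0121  0.0107] F [-0.1  5.5 -0.1] w 0.0344
packer_tip []
trough_lane [([0.6273, -0.1209, 0.0386], 0.97)]
trough_front []
bar_end []
packer_tip [([0.6261, -0.1502, 0.0134], 0.59)]
trough_lane [([0.5031, 0.1435, 0.0439], 0.66), ([0.6275, -0.12, 0.0383], 0.64)]
trough_front [([0.5699, -0.1223, 0.0377], 0.84)]
bar_end [([0.4838, 0.1786, 0.0489], 0.68)]
t 18.82 p [ 0.6277 -0.0121  0.0107] F [-0.1  5.4 -0.3] w 0.0346
```

```bash
python3 -m inch '[[[0,0,0,0,0,0,1],[0,0,0,0,0,0,1],[0,0,0,0,0,0,1],[0,0,0,0,0,0,1],[0,0,-5,0,0,0,1],[0,0,-10,0,0,0,1],[0,0,-14,0,0,0,1],[0,0,-14,0,0,0,1]]]'
python3 - <<'E'
from h import *
s=st();r=Ro.from_rotvec([-1.987,-2.407,-.022])
for z in (.12,.0238): print(rel([.5043,.0661,z],r,s))
for o in outline("packer_center",.028): print(o)
print([(np.round(d["centre"],4).tolist(),round(d["score"],2)) for n in ("bar_grip","packer_tip") for d in finder.pinpoint("wrist",n)])
E
```

```text
time: 19.82
position: [0.6306, -0.0134, 0.1546]
tool_rot: [2.219, 2.219, 0.004]
ft_force: [-0.5, -0.6, -0.6]
gripper_width: 0.085
grip_force: 0.0
t 19.82 p [ 0.6306 -0.0134  0.1546] F [-0.5 -0.6 -0.6] w 0.085
[7.95, -12.65, 3.41, 0.49, 1.45, -10.93]
[7.95, -12.69, 13.03, 0.49, 1.45, -10.93]
(0.64, ((626.1367797851562, -59.89124298095703), (36.79844665527344, 131.2070770263672), 0.5755406022071838), array([[ 607.1,    5.5],
       [ 608.4, -125.7],
       [ 645.2, -125.3],
       [ 643.9,    5.9]], dtype=float32))
[([0.5017, 0.066, 0.0368], 0.74), ([0.6282, -0.0744, 0.0111], 0.64), ([0.6284, -0.1492, 0.0112], 0.97)]
```

```bash
python3 -m inch '[[[8,-12.7,3.4,0.5,1.4,-10.9,1],[8,-12.7,3.4,0.5,1.4,-10.9,1],[8,-12.7,3.4,0.5,1.4,-10.9,1],[8,-12.7,8,0.5,1.4,-10.9,1],[8,-12.7,13,0.5,1.4,-10.9,1],[8,-12.7,13,0.5,1.4,-10.9,1],[8,-12.7,13,0.5,1.4,-10.9,-1],[8,-12.7,13,0.5,1.4,-10.9,-1]]]';python3 -m inch '[[[0,0,0,0,0,0,-1],[0,0,0,0,0,0,-1],[0,0,0,0,0,0,-1]]]'
```

```text
time: 21.02
position: [0.5021, 0.0666, 0.0227]
tool_rot: [-1.985, -2.404, -0.017]
ft_force: [0.2, -0.3, 0.9]
gripper_width: 0.0512
grip_force: 0.0
time: 21.4
position: [0.5017, 0.0663, 0.0225]
tool_rot: [-1.986, -2.403, -0.015]
ft_force: [-2.0, -0.9, 8.8]
gripper_width: 0.0227
grip_force: 59.3
```

```bash
python3 -m inch '[[[0,0,0.2,0,-0.9,0,-1],[0,0,0.45,0,-2,0,-1],[0,0,0.45,0,-2,0,-1]]]'
python3 - <<'E'
from h import *
s=st();vision.camera("scene")
print([(n,np.round(d["centre"],4).tolist(),round(d["score"],2)) for n in ("bar_end","trough_front","bar_grip") for d in finder.pinpoint("scene",n)])
piv=np.array([.528,-.061,0])
for f in (.5,1):
  q=Ro.from_rotvec([0,0,-.2*f]); p=piv+q.apply(s["position"]-piv)
  print(f,rel(p,q*Ro.from_rotvec(s["tool_rot"]),s),p)
E
```

```text
time: 21.78
position: [0.5019, 0.066, 0.0181]
tool_rot: [1.999, 2.419, -0.02]
ft_force: [-1.0, -1.3, 8.3]
gripper_width: 0.023
grip_force: 59.3
t 21.77 p [0.5019 0.066  0.0181] F [-1.  -1.3  8.3] w 0.023
[('bar_end', [0.4827, 0.1826, 0.041], 0.95), ('trough_front', [0.5718, -0.1211, 0.0426], 0.69), ('trough_front', [0.6959, 0.2117, 0.0011], 0.38)]
0.5 [-0.05, 1.29, -0.01, 0.06, 0.04, 5.73] [0.51472196 0.06795725 0.01808341]
1 [-0.22, 2.58, -0.02, 0.13, 0.09, 11.46] [0.52766253 0.0686386  0.01808341]
```

```bash
python3 -m inch '[[[0,0.7,0.05,0,0,2.9,-1],[0,1.3,0.05,0,0,5.7,-1],[-0.1,2,0.05,0,0,8.6,-1],[-0.2,2.7,0.05,0,0,11.8,-1],[-0.2,2.7,0.05,0,0,11.8,-1]]]'
python3 - <<'E'
from h import *
s=st();vision.camera("scene")
print([(n,np.round(d["centre"],4).tolist(),round(d["score"],2)) for n in ("bar_end","trough_front","bar_grip") for d in finder.pinpoint("scene",n)])
def P(a,d=.015):
    n=np.array([0,-np.sin(a),np.cos(a)]);t=np.array([0,np.cos(a),np.sin(a)])
    return .016*n+.13*t-d*n
R0=Ro.from_rotvec(s["tool_rot"])
for a in (.0,.05,.1,.14,.18): print(a,rel(s["position"]+P(a)-P(-.02),Ro.from_rotvec([a+.02,0,0])*R0,s))
E
```

```text
time: 22.6
position: [0.5311, 0.0692, 0.0179]
tool_rot: [2.231, 2.201, -0.014]
ft_force: [2.0, -2.3, 7.6]
gripper_width: 0.0228
grip_force: 59.2
t 22.6 p [0.5311 0.0692 0.0179] F [ 2.  -2.3  7.6] w 0.0228
[('bar_end', [0.5338, 0.1879, 0.04], 0.63), ('bar_end', [0.5289, -0.0602, 0.0294], 0.2), ('trough_front', [0.5717, -0.123, 0.0417], 0.69), ('bar_grip', [0.531, 0.0672, 0.032], 0.98), ('bar_grip', [0.5687, -0.1217, 0.0407], 0.56)]
0.0 [-0.0, -0.0, -0.26, 0.02, 1.15, -0.0]
0.05 [-0.03, -0.0, -0.91, 0.06, 4.01, -0.0]
0.1 [-0.09, -0.0, -1.56, 0.09, 6.87, -0.01]
0.14 [-0.17, 0.0, -2.07, 0.13, 9.17, -0.01]
0.18 [-0.26, 0.0, -2.58, 0.16, 11.46, -0.01]
```

Bar end is clear, 34 mm from the corner. Ease up slowly.

```bash
python3 -m inch '[[[0,0,-0.3,0,1.3,0,-1],[0,0,-0.6,0,2.6,0,-1],[0,0,-0.9,0,4,0,-1],[0,0,-1.2,0,5.3,0,-1],[-0.1,0,-1.5,0,6.6,0,-1],[-0.1,0,-1.8,0,7.9,0,-1],[-0.2,0,-2.1,0,9.2,0,-1],[-0.2,0,-2.1,0,9.2,0,-1]]]'
python3 - <<'E'
from h import *
s=st();vision.camera("scene")
print([(n,np.round(d["centre"],4).tolist(),round(d["score"],2)) for n in ("bar_end","trough_front","trough_lane","packer_center") for d in finder.pinpoint("scene",n)])
E
```

```text
time: 23.8
position: [0.529, 0.0682, 0.0375]
tool_rot: [-2.158, -2.125, -0.158]
ft_force: [5.1, 3.2, 1.8]
gripper_width: 0.0226
grip_force: 59.1
t 23.8 p [0.529  0.0682 0.0375] F [5.1 3.2 1.8] w 0.0226
[('bar_end', [0.5316, 0.1831, 0.0765], 0.66), ('bar_end', [0.696, 0.2119, 0.0017], 0.19), ('trough_front', [0.5706, -0.1222, 0.0299], 0.92), ('trough_front', [0.4988, 0.143, 0.0444], 0.19), ('trough_lane', [0.6285, -0.1153, 0.0312], 0.98), ('packer_center', [0.6283, -0.0654, 0.0109], 0.7)]
```

```bash
python3 -m inch '[[[0,0,-0.2,0,0.9,0,-1],[0,0,-0.2,0,0.9,0,-1]]]'
python3 - <<'E'
from h import *
s=st()
for c in ("top","scene"):
  vision.camera(c);print([(n,np.round(d["centre"],4).tolist(),round(d["score"],2)) for n in ("bar_end","trough_front","trough_lane") for d in finder.pinpoint(c,n)])
E
```

```text
time: 24.3
position: [0.5264, 0.0664, 0.0381]
tool_rot: [-2.15, -2.113, -0.165]
ft_force: [1.0, 0.6, 1.1]
gripper_width: 0.0225
grip_force: 58.9
t 24.3 p [0.5264 0.0664 0.0381] F [1.  0.6 1.1] w 0.0225
[('bar_end', [0.5309, 0.1775, 0.0784], 0.83), ('bar_end', [0.5897, 0.336, -0.0018], 0.39), ('trough_front', [0.5708, -0.1188, 0.0337], 0.84), ('trough_front', [0.5906, 0.3353, -0.0034], 0.46), ('trough_front', [0.3872, -0.0454, 0.0023], 0.27), ('trough_lane', [0.6296, -0.1167, 0.0295], 0.82)]
[('bar_end', [0.5339, 0.1785, 0.0799], 0.65), ('bar_end', [0.5728, -0.1196, 0.0301], 0.33), ('trough_front', [0.5718, -0.1165, 0.0306], 0.6), ('trough_lane', [0.6281, -0.1168, 0.0342], 0.89)]
```

```bash
python3 -m inch '[[[0,0,0,0,0,0,1],[0,0,0,0,0,0,1],[0,0,0,0,0,0,1],[0,0,0,0,0,0,1],[0,0,-4,0,0,0,1],[0,0,-9,0,0,0,1],[0,0,-14,0,0,0,1],[0,0,-14,0,0,0,1]]]'
python3 - <<'E'
from h import *
s=st();cv2.imwrite("pics/end.png",vision.camera("scene"))
for c in ("scene","top","wrist"):
  if c!="scene": vision.camera(c)
  print(c,[(n,np.round(d["centre"],4).tolist(),round(d["score"],2)) for n in ("bar_end","bar_grip","trough_front","trough_lane","packer_center","packer_tip") for d in finder.pinpoint(c,n)[:1]])
E
```

```text
time: 25.7
position: [0.5312, 0.0443, 0.1807]
tool_rot: [-2.155, -2.118, -0.178]
ft_force: [0.3, 0.3, -1.0]
gripper_width: 0.0856
grip_force: 0.0
t 25.7 p [0.5312 0.0443 0.1807] F [ 0.3  0.3 -1. ] w 0.0856
scene [('bar_end', [0.5303, 0.1816, 0.0754], 0.6), ('bar_grip', [0.5249, 0.0584, 0.0465], 0.59), ('trough_front', [0.5714, -0.1226, 0.0343], 0.72), ('trough_lane', [0.6286, -0.1176, 0.03], 0.61), ('packer_center', [0.6291, -0.072, 0.0134], 0.88), ('packer_tip', [0.6243, -0.1478, 0.0122], 0.72)]
top [('bar_end', [0.5317, 0.1792, 0.0752], 0.95), ('bar_grip', [0.525, 0.0603, 0.0498], 0.82), ('trough_front', [0.494, 0.14, 0.0453], 0.2), ('trough_lane', [0.6277, -0.1195, 0.0266], 0.87), ('packer_center', [0.6254, -0.0747, 0.017], 0.76), ('packer_tip', [0.6295, -0.15, 0.0091], 0.57)]
wrist [('bar_end', [0.5289, 0.1787, 0.0725], 0.65), ('bar_grip', [0.5256, 0.0616, 0.0494], 0.8), ('packer_center', [0.6273, -0.0763, 0.0121], 0.67)]
```

View pics/end.png

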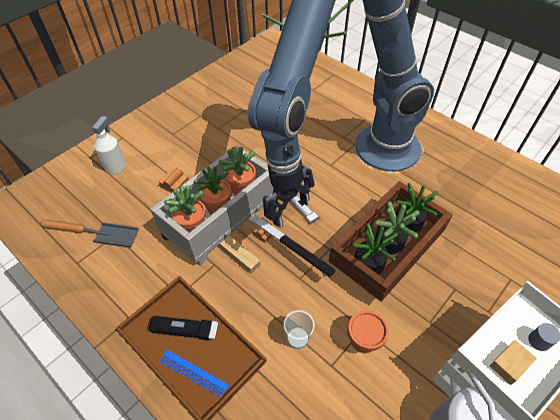

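The picture shows the trough resting on the packer at (238,255). The bar lies free over its block with its end at (330,270), beside the planter box and clear of it. The jar, trimmer and pot are where they were. Handing in.

```bash
python3 -c "
from bench import manip
print(manip.close_job())"
```

```text
the job is handed in; nothing more can be done
None
```

The job is handed in, with no verdict returned: the trough rests front-up on the packer (tilt about 0.07 rad by camera), which was butted against the boss at about 5.5 N with its tip about 30 mm in, and the bar lies slack over its block, about 30 mm clear of the planter box.

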